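# Jack up the sagging end of the specimen plinth

### The arm

A 6-joint arm with a two-finger parallel gripper is mounted at the origin on a cart in front of the work surface, level with it; the furniture and walls round the work are solid. World frame = base frame: x ahead of the robot, y to its left, z up, the work surface at z = 0. Lengths are in m, angles in rad, forces in N, time in s.
With the tool pointing down it reaches from about 0.275 to 0.85 m from the base axis. Payload 19 kg.
Tool frame: the origin (TCP) lies midway between the tips of the shut fingers; the grasp point (between the pads) lies bot.grasp_offset behind it (bot.grasp_offset is the distance from the TCP to the grasp point, in m); z points along the fingers, y is the line along which they close (so a half turn about z gives the same grasp; the last joint's range is limited). The gripper opens to 85 mm and grips with 20 to 120 N. Pads are 22 mm wide; open, the fingers measure 114 mm over their backs; the gripper's body (76 mm by 85 mm) begins 54 mm behind the grasp point. The pads swing forward as they close: fully open they stand 13 mm farther back than shut.
Start: joints at [1.108, 0.15, 1.437, -0, 1.554, -0.134], TCP at [0.186, 0.544, 0.231] pointing down, gripper open.
Joint ranges: [-2.8, 2.8], [-0.68, 2.1], [0.12, 2.68], [-1.39, 4.53], [0.16, 2.79], [-2.81, 2.81]. Speed limits (rad/s): [1.89, 1.89, 2.22, 3.01, 3.01, 3.01].

### API

Orientations are given as [roll, pitch, yaw] about the fixed x, y, z axes, in that order (R = Rz(yaw) Ry(pitch) Rx(roll)).
In Python, from bench import bot, imaging, workorder gives the robot as it stands.
- The arm moves only by the tool apply_moves, never from a script. Its argument "rows" is a list of rows, each a list of 3 entries, a list of its own where there are three numbers: the shift along the world's x, y, z in mm, then the turn, a rotation vector about the world's x, y, z in rad, then the opening, from -1 (shut) to 1 (fully open). A call has 1 to 10 rows; each row is the pose to reach, as a shift and turn from the pose commanded when the call began; what a row does not reach only later rows make up. A row lasts 1/12 s, in which the tool goes at most 41.7 mm and 7.16 degrees, less where a joint would pass 70% of its speed; a pose out of reach is approached as far as the arm can. A call with a gripper value outside its range is refused whole. The fingers move at their own pace and stop on an object; "grip_force" is the grip in N (left out, the last holds). Time passes only in rows, so rows that repeat a pose let the fingers close. It gives the time, the measured TCP pose, the force, the opening and the grip force at its end, in the units of the state.
- bot.read_state(): the state, without advancing time (a new reading comes with each control period).
- imaging.snapshot(name): name is "side" or "top" or "wrist"; returns the picture (480x640x3 uint8, red, green, blue); there is no depth.
- imaging.camera_info(name): a dict with "fx", "fy", "cx", "cy" (pixels), "k1" (the pictures are not rectified: a ray, as slopes to the right and down, at radius r is drawn at 1 + k1 r^2 times it, then the intrinsics apply), "R" (3x3) and "t" (3): a world point X has camera coordinates R X + t. Camera axes: x right, y down, z forward; pixel columns grow to the right and rows downward; lengths in m; the calibration is good to about 2 mm. A picture is of the moment at which its call begins: read the wrist's pose just before it. camera_info takes no time and is no camera call; for the wrist camera it gives the pose at the moment of the call.
- workorder.job_done(): hands the job in; it is judged then, once.
Trained networks look in the newest picture that a camera, given by its name, has taken for a name from the list of things; names that differ only in an ending like _2 or _b are one class to them, and where a whole thing is asked for, a point or a joint stands for the part that bears it (a point fixed in the world has none). Each returns a list of dicts, best first, with "confidence" (0 to 1); they miss things now and then, are a little off and sometimes report something else, mostly with a low value. They report only what shows in the picture. A call takes as long as a camera call. They do not tell look-alikes from the thing itself.
- imaging.masks_of(query, camera): "pixels" (480x640 bool, what is visible of it) and "pixel" ([column, row] in pixels, amid what is visible of it).
- imaging.mark_of(query, camera): "pixel" ([column, row] in pixels: a listed point, or the origin of a listed thing).
The state is a dict: "t": time; "q": joint angles; "dq": joint speeds; "effort": joint torques, N m; "tool_pos": TCP position; "tcp_rot": TCP orientation; "force": force on the tool from outside, world axes, zero at the start; "ft_torque": the same for the moment, N m; "width": finger opening in m; "grasp_force": force on a finger pad.
Only numpy, scipy, OpenCV 4.12 (cv2) and the standard library are available. Lean on these libraries where they do the work, as an engineer would, in place of code of your own. Each camera call takes 0.05 s, during which the arm holds its last target. There are 200 camera calls.

### The job

The rocking specimen plinth has sagged at the end that carries the heavy rock. Stand the red lever jack flat on the worktop with its saddle centred under the yellow lift point of the sagging end, push the jack's pedal right down so that the plinth comes up level, and finish while still holding the pedal down with the fingers, so that I can fix the plinth's pin. Lift only with the jack, do not touch the plinth or what stands on it with the arm, keep the rock and the little box standing where they are on it, and leave the pen, vial and petri dish alone.

Things in the scene. Friction and masses are not known exactly. Their poses are not given: they have to be found in the camera images.
- plinth: dark steel stand fixed to the worktop, foot 150 x 90 mm; origin at the centre of its underside, x to its back, y to its left end. On a pin along x, 105 mm up, rocks a wooden board 114 (x) x 244 (y) x 14 mm with a steel tongue 34 mm wide at either end, out to 162 mm from the pin; a yellow disc on top marks each lift point. The board sags to the heavier end and can only be pushed up from below.
- plinth_board (a joint): tilt of the board, rad: 0 level, positive left (+y of the plinth) end up, negative left end down; stops at -0.13 and +0.13.
- lift_left (a point): lowest point of the yellow round lift boss (22 mm across, rounded below, 15 mm long) under the left tongue, 142 mm from the pin; 84 mm above the worktop when the board is level, 66 mm with this end fully sagged, 102 mm with it fully up.
- lift_right (a point): the same under the right tongue (-y of the plinth).
- jack: loose red lever jack, 0.9 kg. Origin on the underside of its base plate, x -105 to +100, 84 wide, 8 mm thick; saddle 80 mm ahead (+x), black pedal at the -x end. Grip it at the origin (balance point) across y on its two rigid cheeks: x -40 to +52 mm, outer faces 46 mm apart, top 60 mm up. The pedal's arm, between the cheeks, rises to 87 mm at x = -50 mm; gripped so, the wrist clears the plinth.
- saddle_top (a point): centre of the round steel saddle's flat top, 44 mm across, 58 mm above the underside of the base when the pedal is up; it rises 74 mm per rad of the pedal's joint, so 26 mm (to 84 mm) with the pedal fully down.
- pedal (a point): centre of the top of the black pedal pad (46 x 52 mm), 115 mm along the handle from its pivot, which lies 40 mm ahead of the jack's origin and 50 mm up, axis along the jack's y. Pedal up: 68 mm behind the jack's origin, 89 mm high, handle 0.30 rad above level; fully down: 75 mm behind, 49 mm high, 0.05 rad below level.
- jack_handle (a joint): handle angle in rad, 0 is up, 0.35 is fully down on its stop. A spring returns it; pushing the pedal fully down takes about 3 to 4 N unloaded, and up to about 10 N with the plinth on the saddle.
- rock: angular ore block, red-brown with pale crystals, 70 x 113 x 142 mm, about 0.9 kg, standing loose on the sagging end of the board, its 113 mm across the board; top about 254 mm above the worktop when level. Origin at the centre of its underside, z up.
- glass_box: small clear specimen box, 45 x 45 x 38 mm, loose on the board's other end; origin at the centre of its underside.
- marker_pen: blue and white pen, 17 x 135 x 16 mm, lying behind the plinth; origin at the centre of its underside.
- vial: small glass vial with a grey stopper and orange top, 36 mm across, 55 mm high, behind the plinth; origin at the centre of its underside.
- petri: petri dish, 60 mm across, 13 mm high, behind the plinth; origin at the centre of its underside.
Things that resemble listed ones, but are neither listed nor needed, are in the scene too. What is shaped like the glass_box but black or green is not meant.

How it is judged:
By the outcome, as a careful person would: the job done as asked, in the order asked, and still so for the second after the job is handed in, while the arm keeps its last pose, push and grip.
It also fails if it takes over 61 s, if anything falls off the work surface, if the arm or the gripper's body presses on something with over 40 N, if the wrist force passes 120 N, or if a joint passes its speed limit or range.

## Working session

There is one attempt and no reset: what is moved stays moved. The work goes in short steps, Python scripts to look and compute and a tool call to move; the robot and the scene stay as the last step left them, time stands still between calls to the robot, and variables do not carry over. Pictures are saved under pics/ and viewed, at most 10 in all, crops included, and the job is handed in when it is done.

Besides the shell and the picture viewer there is one more tool, called after "Call:" in YAML: its name, and indented under it one key for each argument. apply_moves: Moves the arm, as the interface text tells. Its arguments: {"type":"object","properties":{"rows":{"type":"array","items":{"type":"array"}},"grip_force":{"type":"number"}},"required":["rows"]}

```bash
mkdir -p pics; ls
cat > h.py <<'E'
import numpy as np, cv2
from bench import bot, imaging, workorder
def snap(n,f=None):
    im=imaging.snapshot(n)
    if f: cv2.imwrite('pics/'+f,im[:,:,::-1])
    return im
def ray(n,px):
    c=imaging.camera_info(n); d=np.array([(px[0]-c['cx'])/c['fx'],(px[1]-c['cy'])/c['fy']])
    u=d.copy()
    for _ in range(30): u=d/(1+c['k1']*(u@u))
    R=np.array(c['R']);t=np.array(c['t'])
    return -R.T@t, R.T@np.array([u[0],u[1],1])
def atz(n,px,z):
    o,d=ray(n,px); return o+d*(z-o[2])/d[2]
def tri(r):
    A=0;b=0
    for o,d in r:
        d=d/np.linalg.norm(d);P=np.eye(3)-np.outer(d,d);A=A+P;b=b+P@o
    return np.linalg.solve(A,b)
def proj(n,X):
    c=imaging.camera_info(n);p=np.array(c['R'])@X+np.array(c['t']);u=p[:2]/p[2];u=u*(1+c['k1']*(u@u))
    return np.array([u[0]*c['fx']+c['cx'],u[1]*c['fy']+c['cy']])
E
python3 - <<'E'
from h import *
np.set_printoptions(precision=4,suppress=True)
s=bot.read_state();print(s,bot.grasp_offset)
a=snap('top','top0.png');b=snap('side','side0.png')
for q in ['plinth','jack','saddle_top','pedal','lift_left','lift_right','rock','glass_box','vial','petri','marker_pen']:
    for c in ['top','side']:
        print(q,c,[(np.round(m['pixel']),round(m['confidence'],2)) for m in imaging.mark_of(q,c)[:3]])
E
```

```text
pics
{'t': 0.0, 'q': array([ 1.108 ,  0.151 ,  1.438 ,  0.    ,  1.5538, -0.134 ]), 'dq': array([-0.0008,  0.    , -0.0008, -0.0014, -0.0006,  0.0014]), 'effort': array([  0.0016, -71.3063, -57.086 ,  -0.0002,   0.0089,  -0.0001]), 'tool_pos': array([0.1856, 0.544 , 0.2307]), 'tcp_rot': array([-3.1405, -0.0002,  2.8127]), 'force': array([0.5305, 0.8779, 0.3594]), 'ft_torque': array([-0.0587, -0.0046, -0.0078]), 'grasp_force': 0.0, 'width': 0.0855855004070113} 0.0187
plinth top [(array([276., 266.]), 0.56)]
plinth side [(array([346., 324.]), 0.8)]
jack top [(array([447., 265.]), 0.78), (array([330., 273.]), 0.19)]
jack side [(array([385., 177.]), 0.7)]
saddle_top top [(array([440., 238.]), 0.8), (array([476., 288.]), 0.52)]
saddle_top side [(array([363., 271.]), 0.71), (array([360., 164.]), 0.47), (array([267., 306.]), 0.22)]
pedal top [(array([475., 290.]), 0.88), (array([276., 267.]), 0.51)]
pedal side [(array([344., 323.]), 0.45)]
lift_left top [(array([207., 256.]), 0.91)]
lift_left side [(array([317., 361.]), 0.88)]
lift_right top [(array([328., 274.]), 0.87)]
lift_right side [(array([369., 256.]), 0.92)]
rock top [(array([300., 269.]), 0.72)]
rock side [(array([359., 272.]), 0.73)]
glass_box top [(array([244., 266.]), 0.93), (array([191., 237.]), 0.63), (array([195., 284.]), 0.56)]
glass_box side [(array([339., 418.]), 0.79), (array([281., 407.]), 0.65), (array([333., 318.]), 0.64)]
vial top [(array([204., 182.]), 0.44)]
vial side [(array([210., 366.]), 0.9)]
petri top [(array([253., 176.]), 0.72)]
petri side [(array([235., 318.]), 0.71), (array([357., 166.]), 0.63)]
marker_pen top [(array([269., 200.]), 0.57)]
marker_pen side [(array([268., 306.]), 0.85), (array([389., 177.]), 0.58)]
```

View pics/top0.png

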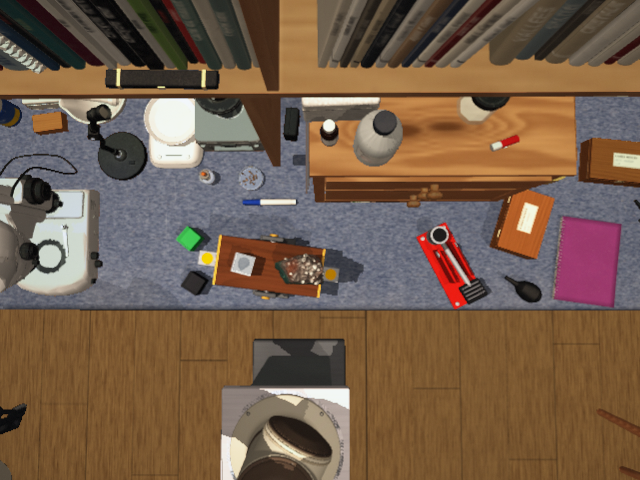

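View pics/side0.png

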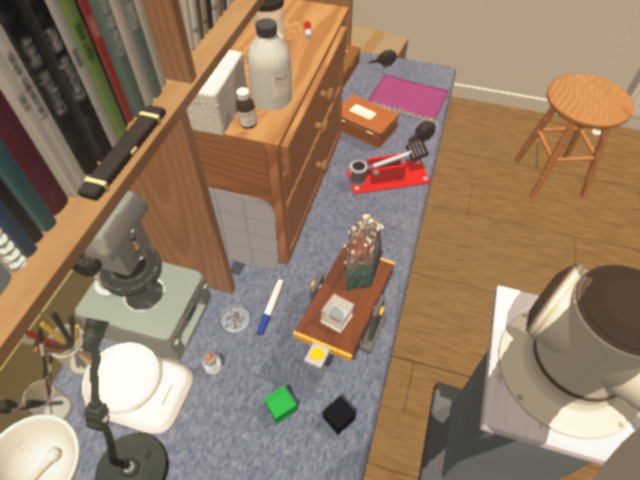

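Run:
```python
from h import *
np.set_printoptions(precision=4,suppress=True)
for n,p,z in [('lift_left',(207,256),.102),('lift_right',(328,274),.066),('saddle',(440,238),.058),('pedal',(475,290),.089),('jack',(447,265),0),('plinth',(276,266),0)]:
    print(n,atz('top',p,z))
print(tri([ray('top',(207,256)),ray('side',(317,361))]),tri([ray('top',(328,274)),ray('side',(369,256))]))
print(tri([ray('top',(440,238)),ray('side',(360,164))]))
for c in('top','side'): print(ray(c,(320,240)))
```

```text
lift_left [0.4755 0.1751 0.102 ]
lift_right [ 0.4333 -0.1062  0.066 ]
saddle [ 0.5196 -0.3762  0.058 ]
pedal [ 0.3965 -0.4475  0.089 ]
jack [ 0.455  -0.4072  0.    ]
plinth [0.4527 0.0248 0.    ]
[0.4722 0.1716 0.1138] [ 0.4352 -0.1059  0.0725]
[ 0.5211 -0.3722  0.0724]
(array([ 0.4483, -0.0941,  1.1833]), array([ 0.0593,  0.0062, -0.9982]))
(array([0.3598, 0.5008, 0.9401]), array([ 0.1765, -0.5706, -0.802 ]))
```

The right end (−y) with the rock is sagging, with its lift point near (0.434, −0.106). The jack stands at about (0.455, −0.407) with yaw about 0.52. In the top picture its saddle is near (440, 238) and its pedal near (475, 290). I'll move above the jack, passing over the front of the bench.

Call:
apply_moves:
  rows:
    - [[20, -40, 40], [0, 0, -0.07], 1]
    - [[40, -75, 75], [0, 0, -0.15], 1]
    - [[60, -110, 105], [0, 0, -0.25], 1]
    - [[80, -145, 130], [0, 0, -0.32], 1]
    - [[100, -180, 150], [0, 0, -0.4], 1]
    - [[115, -210, 170], [0, 0, -0.5], 1]
    - [[130, -245, 170], [0, 0, -0.6], 1]
    - [[150, -280, 170], [0, 0, -0.7], 1]
    - [[155, -320, 170], [0, 0, -0.8], 1]
    - [[160, -360, 170], [0, 0, -0.9], 1]

```text
t: 2.03
tool_pos: [0.3399, 0.2132, 0.4007]
tcp_rot: [3.141, 0.0, 1.908]
force: [2.2, -0.9, -0.1]
width: 0.085
grasp_force: 0.0
```

Call:
apply_moves:
  rows:
    - [[0, -40, 0], [0, 0, -0.1], 1]
    - [[5, -80, 0], [0, 0, -0.2], 1]
    - [[10, -120, 0], [0, 0, -0.3], 1]
    - [[15, -160, 0], [0, 0, -0.4], 1]
    - [[20, -200, 0], [0, 0, -0.5], 1]
    - [[25, -240, 0], [0, 0, -0.6], 1]
    - [[30, -280, 0], [0, 0, -0.7], 1]
    - [[40, -320, 0], [0, 0, -0.8], 1]
    - [[50, -360, 0], [0, 0, -0.9], 1]
    - [[60, -400, 0], [0, 0, -1.0], 1]

```text
t: 2.87
tool_pos: [0.3991, -0.1874, 0.4005]
tcp_rot: [3.141, -0.0, 0.907]
force: [1.7, 1.4, 0.0]
width: 0.0857
grasp_force: 0.0
```

Call:
apply_moves:
  rows:
    - [[10, -40, 0], [0, 0, -0.1], 1]
    - [[20, -80, -10], [0, 0, -0.2], 1]
    - [[30, -120, -30], [0, 0, -0.3], 1]
    - [[40, -160, -60], [0, 0, -0.37], 1]
    - [[49, -191, -90], [0, 0, -0.39], 1]
    - [[49, -191, -120], [0, 0, -0.39], 1]
    - [[49, -191, -120], [0, 0, -0.39], 1]

```text
t: 3.45
tool_pos: [0.4472, -0.3771, 0.2721]
tcp_rot: [-3.132, 0.002, 0.521]
force: [-0.8, 0.2, -1.9]
width: 0.0853
grasp_force: 0.0
```

Run:
```python
from h import *
np.set_printoptions(precision=4,suppress=True)
s=bot.read_state();print(s['t'],s['tool_pos'],s['tcp_rot'],s['q'])
snap('wrist','w1.png')
for q,z in [('jack',0),('saddle_top',.058),('pedal',.089),('lift_right',.066),('plinth',0)]:
    print(q,[(np.round(m['pixel']),round(m['confidence'],2),atz('wrist',m['pixel'],z)) for m in imaging.mark_of(q,'wrist')[:2]])
```

```text
3.45 [ 0.4472 -0.3771  0.2721] [-3.1315  0.0024  0.5208] [-0.8321  0.1686  1.3351 -0.0002  1.6482  0.2179]
jack [(array([354., 207.]), 0.74, array([ 0.4583, -0.4104,  0.    ]))]
saddle_top [(array([363., 138.]), 0.87, array([ 0.5275, -0.3739,  0.058 ]))]
pedal [(array([355., 297.]), 0.7, array([ 0.3926, -0.4444,  0.089 ]))]
lift_right [(array([68., 84.]), 0.78, array([ 0.4337, -0.1033,  0.066 ]))]
plinth [(array([ 7., 19.]), 0.97, array([0.4518, 0.0347, 0.    ]))]
```

View pics/w1.png

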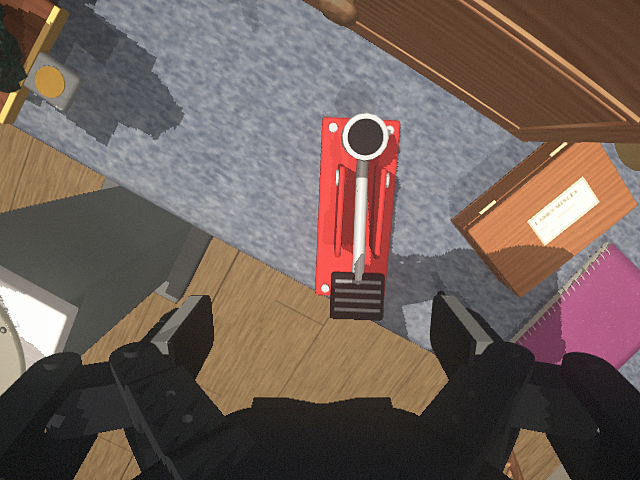

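The jack's base corners are at about (322,118), (400,121) and (316,294), the saddle at (364,137) and the pedal at (357,297). The arm was still settling, so I'll look again at rest.

Run:
```python
from h import *
np.set_printoptions(precision=4,suppress=True)
im=snap('wrist');s=bot.read_state();print(s['t'],s['tool_pos'],s['tcp_rot'])
S=imaging.mark_of('saddle_top','wrist')[0]['pixel'];P=imaging.mark_of('pedal','wrist')[0]['pixel'];J=imaging.mark_of('jack','wrist')[0]['pixel']
S,P,J=atz('wrist',S,.058),atz('wrist',P,.089),atz('wrist',J,0);print(S,P,J,np.arctan2(*(S-P)[1::-1]))
m=((im[...,0]>150)&(im[...,1]<60)&(im[...,2]<60)).astype(np.uint8)
c=max(cv2.findContours(m,0,2)[0],key=cv2.contourArea)
h=cv2.convexHull(c)[:,0]; w=np.array([atz('wrist',p,.008)[:2] for p in h])
r=cv2.minAreaRect((w*1000).astype(np.float32));print(r,cv2.boxPoints(r))
```

```text
3.8 [ 0.4488 -0.3756  0.2827] [ 3.1384 -0.0008  0.5236]
[ 0.5264 -0.3711  0.058 ] [ 0.3939 -0.4416  0.089 ] [ 0.4558 -0.41    0.    ] 0.48857585714595103
((423.6983947753906, -458.7115783691406), (49.2780647277832, 25.17030143737793), 25.74877166748047) [[ 396.0385 -458.0799]
 [ 406.9731 -480.7509]
 [ 451.3583 -459.3433]
 [ 440.4236 -436.6722]]
```

Run:
```python
from h import *
np.set_printoptions(precision=4,suppress=True)
im=snap('wrist').astype(int);s=bot.read_state();print(s['tool_pos'])
m=((im[...,0]>90)&(im[...,1]<.35*im[...,0])&(im[...,2]<.35*im[...,0])).astype(np.uint8)
m[:,:300]=0;m[:,415:]=0;m[:95]=0;m[320:]=0
m=cv2.morphologyEx(m,cv2.MORPH_OPEN,np.ones((3,3)))
h=cv2.convexHull(np.argwhere(m)[:,::-1].astype(np.int32))[:,0]
w=np.array([atz('wrist',p,.008)[:2] for p in h])
r=cv2.minAreaRect((w*1000).astype(np.float32));print(r,cv2.boxPoints(r))
```

```text
[ 0.4486 -0.3758  0.2811]
((471.56988525390625, -405.69775390625), (163.01223754882812, 75.2236557006836), 27.090822219848633) [[ 381.8776 -409.3305]
 [ 416.1346 -476.3011]
 [ 561.2621 -402.065 ]
 [ 527.0051 -335.0944]]
```

Call:
apply_moves:
  rows:
    - [[7, -34, -20], [0, 0, -0.04], 1]
    - [[7, -34, -55], [0, 0, -0.04], 1]
    - [[7, -34, -90], [0, 0, -0.04], 1]
    - [[7, -34, -125], [0, 0, -0.04], 1]
    - [[7, -34, -160], [0, 0, -0.04], 1]
    - [[7, -34, -190], [0, 0, -0.04], 1]
    - [[7, -34, -215], [0, 0, -0.04], 1]
    - [[7, -34, -240], [0, 0, -0.04], 1]
    - [[7, -34, -256], [0, 0, -0.04], 1]
    - [[7, -34, -256], [0, 0, -0.04], 1]

```text
t: 4.83
tool_pos: [0.4543, -0.4087, 0.0209]
tcp_rot: [-3.137, 0.001, 0.483]
force: [-0.1, 0.4, -0.6]
width: 0.0854
grasp_force: 0.0
```

Call:
apply_moves:
  rows:
    - [[0, 0, 0], [0, 0, 0], 1]
    - [[0, 0, 0], [0, 0, 0], 0.3]
    - [[0, 0, 0], [0, 0, 0], 0]
    - [[0, 0, 0], [0, 0, 0], -0.3]
    - [[0, 0, 0], [0, 0, 0], -0.5]
    - [[0, 0, 0], [0, 0, 0], -0.5]
    - [[0, 0, 0], [0, 0, 0], -0.5]
    - [[0, 0, 0], [0, 0, 0], -0.5]
  grip_force: 60

```text
t: 5.5
tool_pos: [0.456, -0.4108, 0.0259]
tcp_rot: [3.139, -0.001, 0.483]
force: [0.1, -0.5, 8.5]
width: 0.0454
grasp_force: 63.2
```

Run:
```python
from h import *
np.set_printoptions(precision=4,suppress=True)
snap('wrist','w2.png');s=bot.read_state();print(s)
for q,z in [('saddle_top',.058),('pedal',.089)]:
    print(q,[(np.round(m['pixel']),round(m['confidence'],2),atz('wrist',m['pixel'],z)) for m in imaging.mark_of(q,'wrist')[:2]])
```

```text
{'t': 5.55, 'q': array([-0.8587,  0.3731,  1.5919,  0.    ,  1.1739,  0.2293]), 'dq': array([ 0.0007,  0.0002,  0.0004, -0.0006,  0.0001, -0.0011]), 'effort': array([  0.2617, -78.9518, -45.768 ,   0.0562,   0.0794,  -0.047 ]), 'tool_pos': array([ 0.4561, -0.4108,  0.0259]), 'tcp_rot': array([ 3.139 , -0.0006,  0.4828]), 'force': array([ 0.3052, -0.7767,  9.4041]), 'ft_torque': array([-0.0528,  0.0278,  0.0018]), 'grasp_force': 63.16323280334473, 'width': 0.04494526098849447}
saddle_top [(array([319.,  88.]), 0.56, array([ 0.5253, -0.3717,  0.058 ]))]
pedal []
```

View pics/w2.png

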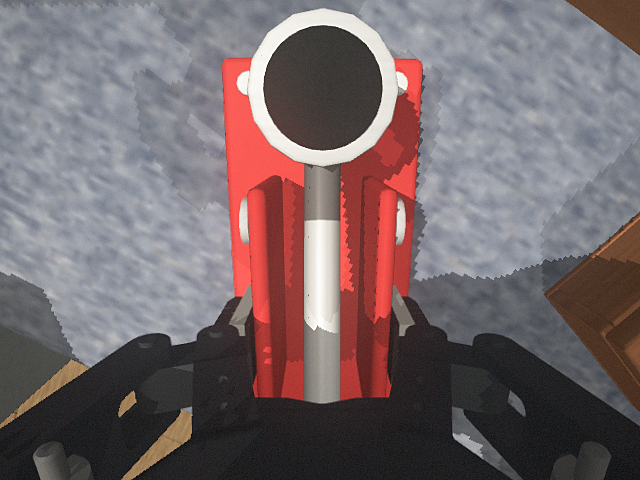

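Gripped well: the opening is 45 mm on the cheeks and the saddle at (321, 87) lies 80 mm ahead on the axis. Next I lift it, move +y and turn it to a pose short of the lift point.

Call:
apply_moves:
  rows:
    - [[0, 0, 10], [0, 0, 0], -0.5]
    - [[0, 5, 25], [0, 0, 0], -0.5]
    - [[0, 20, 35], [0, 0, 0.03], -0.5]
    - [[-5, 40, 40], [0, 0, 0.1], -0.5]
    - [[-10, 60, 40], [0, 0, 0.18], -0.5]
    - [[-15, 80, 40], [0, 0, 0.27], -0.5]
    - [[-20, 95, 40], [0, 0, 0.36], -0.5]
    - [[-25, 105, 40], [0, 0, 0.45], -0.5]
    - [[-30, 112, 40], [0, 0, 0.54], -0.5]
    - [[-34, 116, 40], [0, 0, 0.63], -0.5]
  grip_force: 80

```text
t: 6.48
tool_pos: [0.4208, -0.2928, 0.0646]
tcp_rot: [-3.141, -0.0, 1.118]
force: [0.3, -0.7, -9.2]
width: 0.0453
grasp_force: 85.3
```

Call:
apply_moves:
  rows:
    - [[0, 5, 0], [0, 0, 0.08], -0.5]
    - [[0, 10, 0], [0, 0, 0.16], -0.5]
    - [[0, 15, 0], [0, 0, 0.24], -0.5]
    - [[0, 20, -5], [0, 0, 0.31], -0.5]
    - [[0, 20, -15], [0, 0, 0.37], -0.5]
    - [[0, 20, -25], [0, 0, 0.39], -0.5]
    - [[0, 20, -33], [0, 0, 0.39], -0.5]
    - [[0, 20, -36], [0, 0, 0.39], -0.5]
    - [[0, 20, -36], [0, 0, 0.39], -0.5]
    - [[0, 20, -36], [0, 0, 0.39], -0.5]

```text
t: 7.32
tool_pos: [0.4214, -0.2742, 0.0284]
tcp_rot: [-3.141, -0.0, 1.502]
force: [-0.2, 0.6, -8.9]
width: 0.0448
grasp_force: 84.9
```

Run:
```python
from h import *
np.set_printoptions(precision=4,suppress=True)
snap('wrist','w3.png');s=bot.read_state();print(s['t'],s['tool_pos'],s['tcp_rot'],s['force'],s['width'],s['q'])
z0=s['tool_pos'][2]-.0259
for q,z in [('saddle_top',.058+z0),('lift_right',.066)]:
    print(q,[(np.round(m['pixel']),round(m['confidence'],2),atz('wrist',m['pixel'],z)) for m in imaging.mark_of(q,'wrist')[:2]])
snap('side','s3.png')
for q,z in [('saddle_top',.058+z0),('lift_right',.066)]:
    print(q,[(np.round(m['pixel']),round(m['confidence'],2),atz('side',m['pixel'],z)) for m in imaging.mark_of(q,'side')[:2]])
```

```text
7.3667 [ 0.4216 -0.2743  0.0286] [3.1415 0.0001 1.5018] [-1.1085  0.618  -8.8742] 0.04481468496175698 [-0.7301  0.164   1.8567 -0.0001  1.1208 -0.6611]
saddle_top [(array([318.,  90.]), 0.78, array([ 0.4243, -0.1932,  0.0607]))]
lift_right []
saddle_top [(array([383., 227.]), 0.44, array([ 0.4269, -0.2019,  0.0607]))]
lift_right [(array([369., 256.]), 0.57, array([ 0.4372, -0.1102,  0.066 ]))]
```

View pics/w3.png

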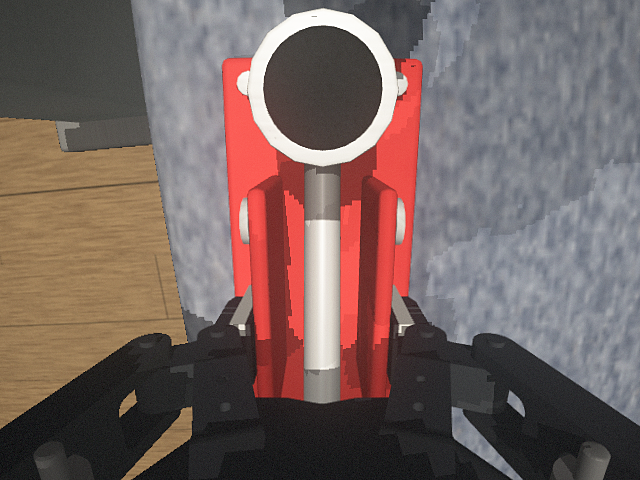

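Run:
```python
from h import *
np.set_printoptions(precision=4,suppress=True)
im=snap('top');cv2.imwrite('pics/top3.png',cv2.resize(im[200:320,170:470,::-1],None,fx=2.6,fy=2.6,interpolation=2))
side=cv2.imread('pics/side0.png')[:,:,::-1]
def yel(im,c,r,vmin):
    h=cv2.cvtColor(np.ascontiguousarray(im),cv2.COLOR_RGB2HSV);m=(abs(h[...,0].astype(int)-24)<6)&(h[...,1]>170)&(h[...,2]>vmin)
    M=np.zeros(m.shape,bool);M[c[1]-r:c[1]+r,c[0]-r:c[0]+r]=1;p=np.argwhere(m&M)
    return p.mean(0)[::-1],len(p),p.min(0)[::-1],p.max(0)[::-1]
L=yel(im,(207,258),7,100);Rr=yel(im,(331,274),8,90);Ls=yel(side,(317,354),9,100)
print(L,Rr,Ls)
XL=tri([ray('top',L[0]),ray('side',Ls[0])]);print('L disc tri',XL,atz('top',L[0],.124))
for z in(.085,.09):print('R',atz('top',Rr[0],z))
```

```text
(array([206.9479, 257.9792]), 96, array([202, 253]), array([212, 263])) (array([330.0345, 274.    ]), 87, array([325, 269]), array([335, 279])) (array([316.708 , 353.5664]), 113, array([311, 348]), array([323, 359]))
L disc tri [0.4705 0.1669 0.1355] [0.4705 0.1697 0.124 ]
R [ 0.4336 -0.1108  0.085 ]
R [ 0.4336 -0.1107  0.09  ]
```

View pics/top3.png

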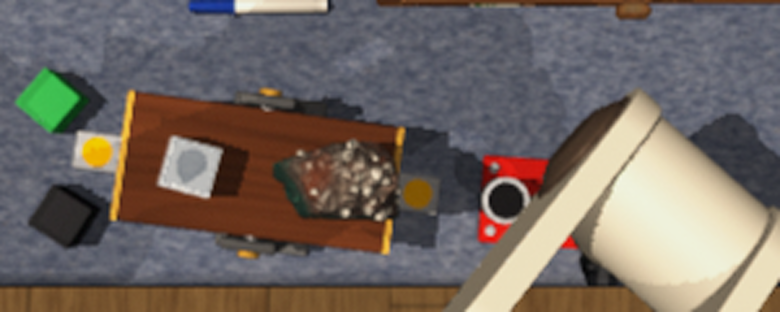

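The top crop shows the saddle ring at about (506,200), which is full-image pixel (364.6, 276.9). The sagging tongue's disc is at (330, 274). I'll compare both in this same picture.

Run:
```python
from h import *
print(atz('top',(364.6,276.9),.0607),atz('top',(320,310),0))
im=snap('top');g=cv2.cvtColor(im,cv2.COLOR_RGB2GRAY)[262:292,350:380]
m=((g<60)).astype(np.uint8)
n,l,st,ce=cv2.connectedComponentsWithStats(m)
for i in range(1,n):
    if st[i,4]>40: p=ce[i]+[350,262];print(st[i],p,atz('top',p,.0607))
```

```text
[ 0.42631795 -0.19390738  0.0607    ] [ 0.34212039 -0.08666874  0.        ]
[  0   0  12  19 129] [353.23255814 269.93023256] [ 0.44297635 -0.16679279  0.0607    ]
[20  4 10 10 47] [375.82978723 270.9787234 ] [ 0.44045872 -0.22087766  0.0607    ]
[  8   9  13  13 134] [364.17910448 276.80597015] [ 0.42654244 -0.19290203  0.0607    ]
```

Call:
apply_moves:
  rows:
    - [[4, 8, 0], [0, 0, 0], -0.5]
    - [[7, 18, 0], [0, 0, 0], -0.5]
    - [[7, 28, 0], [0, 0, 0], -0.5]
    - [[7, 38, 0], [0, 0, 0], -0.5]
    - [[7, 48, 0], [0, 0, 0], -0.5]
    - [[7, 58, 0], [0, 0, 0], -0.5]
    - [[7, 68, 0], [0, 0, 0], -0.5]
    - [[7, 78, 0], [0, 0, 0], -0.5]
    - [[7, 83, 0], [0, 0, 0], -0.5]
    - [[7, 83, 0], [0, 0, 0], -0.5]

```text
t: 8.55
tool_pos: [0.4284, -0.1899, 0.0283]
tcp_rot: [-3.141, -0.0, 1.504]
force: [1.4, -0.9, -9.2]
width: 0.0451
grasp_force: 85.0
```

Run:
```python
from h import *
np.set_printoptions(precision=4,suppress=True)
s=bot.read_state();print(s['t'],s['tool_pos'],s['tcp_rot'],s['force'],s['width'],s['q'])
a=snap('wrist');b=snap('top')
cv2.imwrite('pics/w4.png',np.hstack([cv2.resize(a,(400,300)),cv2.resize(b[200:320,250:410],(400,300))])[:,:,::-1])
```

```text
8.55 [ 0.4284 -0.1899  0.0283] [-3.1415 -0.0002  1.5038] [ 1.3736 -0.8521 -9.1932] 0.045106248862824494 [-0.582   0.0973  1.934   0.0001  1.1105 -0.5151]
```

View pics/w4.png

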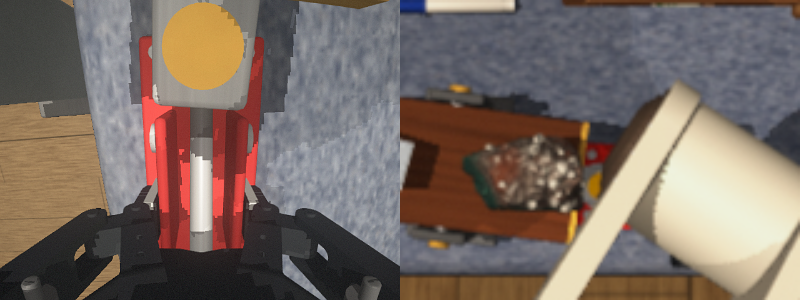

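The wrist half shows the disc at about (203,46), which is (325,73) at full scale, lined up over the jack's axis. Checking in wrist-camera coordinates.

Run:
```python
from h import *
np.set_printoptions(precision=4,suppress=True)
a=snap('wrist');h=cv2.cvtColor(a,cv2.COLOR_RGB2HSV)
m=(abs(h[...,0].astype(int)-20)<8)&(h[...,1]>120)&(h[...,2]>120);m[160:]=0;m[:,:250]=0;m[:,400:]=0
n,l,st,ce=cv2.connectedComponentsWithStats(m.astype(np.uint8));i=1+st[1:,4].argmax();print(st[i],ce[i])
s=bot.read_state()
for z in(.085,.09,.095):
    o,d=ray('wrist',ce[i]);L=atz('wrist',(st[i,0],ce[i,1]),z);R=atz('wrist',(st[i,0]+st[i,2],ce[i,1]),z)
    print(z,atz('wrist',ce[i],z),np.linalg.norm(L-R))
print('saddle',atz('wrist',(321,87),.0605),s['tool_pos'])
```

```text
[  257     0   132   138 14439] [322.7432  67.5926]
0.085 [ 0.4326 -0.109   0.085 ] 0.028877729046416643
0.09 [ 0.4325 -0.1099  0.09  ] 0.027195231233625737
0.095 [ 0.4324 -0.1109  0.095 ] 0.02551273342083489
saddle [ 0.4321 -0.1095  0.0605] [ 0.4285 -0.1914  0.0284]
```

The saddle is centred within 1–2 mm. Now I set it down and release.

Call:
apply_moves:
  rows:
    - [[0, 0, -1], [0, 0, 0], -0.5]
    - [[0, 0, -2], [0, 0, 0], -0.5]
    - [[0, 0, -3], [0, 0, 0], -0.5]
    - [[0, 0, -3], [0, 0, 0], -0.5]
    - [[0, 0, -3], [0, 0, 0], -0.5]

```text
t: 9.12
tool_pos: [0.4284, -0.1915, 0.0261]
tcp_rot: [3.142, 0.0, 1.502]
force: [-8.6, 2.8, 10.3]
width: 0.0449
grasp_force: 87.3
```

Call:
apply_moves:
  rows:
    - [[0, 0, 0], [0, 0, 0], -0.2]
    - [[0, 0, 0], [0, 0, 0], 0.2]
    - [[0, 0, 0], [0, 0, 0], 0.7]
    - [[0, 0, 0], [0, 0, 0], 1]
    - [[0, 0, 0], [0, 0, 0], 1]
    - [[0, 0, 0], [0, 0, 0], 1]

```text
t: 9.62
tool_pos: [0.4285, -0.1912, 0.0254]
tcp_rot: [3.141, 0.0, 1.503]
force: [0.1, 0.1, 0.6]
width: 0.0851
grasp_force: 0.0
```

Call:
apply_moves:
  rows:
    - [[0, 0, 10], [0, 0, 0], 1]
    - [[0, 0, 25], [0, 0, 0], 1]
    - [[0, 0, 45], [0, 0, 0], 1]
    - [[0, 0, 65], [0, 0, 0], 1]
    - [[0, 0, 85], [0, 0, 0], 1]
    - [[0, -15, 105], [0, 0, 0], 1]
    - [[-2, -35, 115], [0, 0, 0], 1]
    - [[-4, -55, 115], [0, 0, 0], 1]
    - [[-5, -68, 115], [0, 0, 0], 1]
    - [[-5, -68, 115], [0, 0, 0], 0]

```text
t: 10.45
tool_pos: [0.4231, -0.2609, 0.1406]
tcp_rot: [-3.142, 0.0, 1.501]
force: [0.2, 0.5, -0.4]
width: 0.0756
grasp_force: 0.0
```

Call:
apply_moves:
  rows:
    - [[0, 0, 0], [0, 0, 0], -0.5]
    - [[0, 0, 0], [0, 0, 0], -1]
    - [[0, 0, 0], [0, 0, 0], -1]
    - [[0, 0, 0], [0, 0, 0], -1]
    - [[0, 0, 0], [0, 0, 0], -1]

```text
t: 10.87
tool_pos: [0.4235, -0.2585, 0.1403]
tcp_rot: [-3.141, -0.0, 1.503]
force: [-0.5, 0.3, -0.6]
width: 0.0122
grasp_force: 0.0
```

Run:
```python
from h import *
np.set_printoptions(precision=4,suppress=True)
s=bot.read_state();print(s['t'],s['tool_pos'],s['tcp_rot'],s['force'],s['width'])
a=snap('wrist');b=snap('side')
cv2.imwrite('pics/w5.png',np.hstack([cv2.resize(a,(400,300)),cv2.resize(b[180:360,280:520],(400,300))])[:,:,::-1])
for c in('wrist','top','side'):
  if c=='top':snap('top')
  for q,z in[('saddle_top',.058),('pedal',.089),('jack',0)]:
    print(c,q,[(np.round(m['pixel']),round(m['confidence'],2),atz(c,m['pixel'],z)) for m in imaging.mark_of(q,c)[:2]])
```

```text
10.8667 [ 0.4235 -0.2585  0.1403] [-3.1414 -0.0002  1.5034] [-0.5407  0.3346 -0.6018] 0.012167046779548532
wrist saddle_top []
wrist pedal [(array([322., 261.]), 0.9, array([ 0.422 , -0.2561,  0.089 ]))]
wrist jack [(array([322., 140.]), 0.89, array([ 0.4266, -0.1901,  0.    ]))]
top saddle_top [(array([330., 276.]), 0.57, array([ 0.4284, -0.1118,  0.058 ]))]
top pedal [(array([300., 266.]), 0.34, array([ 0.4523, -0.0393,  0.089 ]))]
top jack [(array([361., 277.]), 0.72, array([ 0.4249, -0.1902,  0.    ])), (array([333., 274.]), 0.71, array([ 0.4319, -0.1186,  0.    ]))]
side saddle_top []
side pedal [(array([389., 201.]), 0.58, array([ 0.4272, -0.2575,  0.089 ]))]
side jack [(array([381., 248.]), 0.64, array([ 0.4227, -0.1874, -0.    ]))]
```

View pics/w5.png

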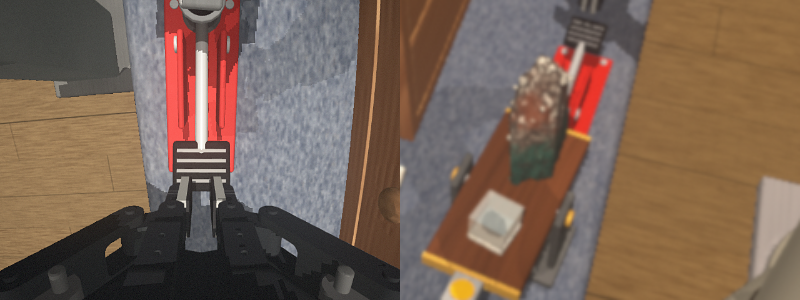

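The jack stands in place and the closed fingers are over the pedal centre. I press along its arc.

Call:
apply_moves:
  rows:
    - [[0, 0, -15], [0, 0, 0], -1]
    - [[0, 0, -30], [0, 0, 0], -1]
    - [[0, 0, -42], [0, 0, 0], -1]
    - [[0, 0, -48], [0, 0, 0], -1]
    - [[0, 0, -52], [0, 0, 0], -1]
    - [[0, -1, -56], [0, 0, 0], -1]
    - [[0, -2, -59], [0, 0, 0], -1]
    - [[0, -3, -62], [0, 0, 0], -1]
    - [[0, -3, -62], [0, 0, 0], -1]

```text
t: 12.22
tool_pos: [0.4235, -0.2622, 0.0782]
tcp_rot: [3.141, -0.0, 1.503]
force: [0.1, 1.1, 4.1]
width: -0.0001
grasp_force: 2.1
```

Call:
apply_moves:
  rows:
    - [[0, 0, -3], [0, 0, 0], -1]
    - [[0, -1, -6], [0, 0, 0], -1]
    - [[0, -2, -9], [0, 0, 0], -1]
    - [[0, -2, -12], [0, 0, 0], -1]
    - [[0, -3, -15], [0, 0, 0], -1]
    - [[0, -3, -18], [0, 0, 0], -1]
    - [[0, -3, -21], [0, 0, 0], -1]
    - [[0, -4, -24], [0, 0, 0], -1]
    - [[0, -4, -24], [0, 0, 0], -1]

```text
t: 12.97
tool_pos: [0.4236, -0.2662, 0.0544]
tcp_rot: [3.141, 0.0, 1.503]
force: [-0.1, 1.8, 5.3]
width: 0.0002
grasp_force: 2.5
```

Run:
```python
from h import *
np.set_printoptions(precision=4,suppress=True)
s=bot.read_state();print(s['t'],s['tool_pos'],s['tcp_rot'],s['force'],s['width'])
a=snap('wrist');b=snap('side')
cv2.imwrite('pics/w6.png',np.hstack([cv2.resize(a,(400,300)),cv2.resize(b[180:360,280:520],(400,300))])[:,:,::-1])
for c in('wrist',):
  for q,z in[('saddle_top',.08),('pedal',.053),('jack',0),('lift_right',.08)]:
    print(c,q,[(np.round(m['pixel']),round(m['confidence'],2),atz(c,m['pixel'],z)) for m in imaging.mark_of(q,c)[:2]])
```

```text
12.9667 [ 0.4236 -0.2662  0.0544] [3.1412 0.0002 1.5027] [-0.0857  1.7634  5.2654] 0.0001736547113008038
wrist saddle_top []
wrist pedal []
wrist jack [(array([319., 121.]), 0.86, array([ 0.4258, -0.1888,  0.    ]))]
wrist lift_right []
```

View pics/w6.png

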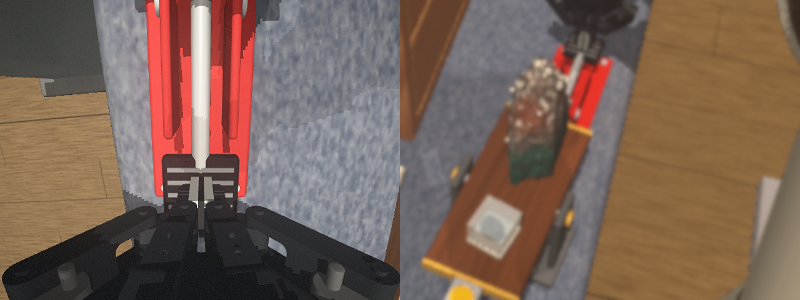

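Call:
apply_moves:
  rows:
    - [[0, 0, -2], [0, 0, 0], -1]
    - [[0, 0, -4], [0, 0, 0], -1]
    - [[0, 0, -5], [0, 0, 0], -1]
    - [[0, 0, -6], [0, 0, 0], -1]
    - [[0, 0, -6], [0, 0, 0], -1]
    - [[0, 0, -6], [0, 0, 0], -1]

```text
t: 13.77
tool_pos: [0.4237, -0.2663, 0.0492]
tcp_rot: [3.141, 0.001, 1.503]
force: [-3.2, 2.2, 10.9]
width: 0.0
grasp_force: 5.2
```

Call:
apply_moves:
  rows:
    - [[0, 0, -1], [0, 0, 0], -1]
    - [[0, 0, -2], [0, 0, 0], -1]
    - [[0, 0, -2], [0, 0, 0], -1]
    - [[0, 0, -2], [0, 0, 0], -1]

```text
t: 14.1
tool_pos: [0.4238, -0.2664, 0.0481]
tcp_rot: [3.141, 0.001, 1.503]
force: [-8.0, 7.3, 26.5]
width: -0.0001
grasp_force: 13.2
```

Run:
```python
from h import *
np.set_printoptions(precision=4,suppress=True)
s=bot.read_state();print(s['t'],s['tool_pos'],s['tcp_rot'],s['force'],s['width'])
b=snap('side');t=snap('top')
def yel(im,c,r,vmin):
    h=cv2.cvtColor(np.ascontiguousarray(im),cv2.COLOR_RGB2HSV);m=(abs(h[...,0].astype(int)-24)<6)&(h[...,1]>170)&(h[...,2]>vmin)
    M=np.zeros(m.shape,bool);M[c[1]-r:c[1]+r,c[0]-r:c[0]+r]=1;p=np.argwhere(m&M)
    return p.mean(0)[::-1],len(p)
L=yel(t,(207,258),7,100);S=yel(b,(316,361),10,100);R=yel(t,(331,274),9,90);print(L,S,R)
print('left disc',tri([ray('top',L[0]),ray('side',S[0])]),'was z .1355')
print('expected side px if z .117', proj('side',np.array([.4705,.1695,.117])))
for q in['rock','glass_box','lift_left','lift_right']:
  print(q,[[(np.round(m['pixel'],1),round(m['confidence'],2)) for m in imaging.mark_of(q,c)[:2]] for c in('top','side')])
cv2.imwrite('pics/w7.png',np.hstack([cv2.resize(t[215:305,180:340],(400,225)),cv2.resize(b[200:380,260:500],(400,225))])[:,:,::-1])
```

```text
14.1 [ 0.4238 -0.2664  0.0481] [3.1405 0.001  1.5029] [-8.0361  7.2668 26.4664] -8.178012056448773e-05
(array([208., 258.]), 89) (array([316.4715, 358.813 ]), 123) (array([330.3933, 274.1348]), 89)
left disc [0.4707 0.169  0.1173] was z .1355
expected side px if z .117 [316.5503 359.1843]
rock [[(array([298.9, 268.2]), 0.64), (array([203.4, 180.3]), 0.57)], [(array([359.4, 267.4]), 0.91)]]
glass_box [[(array([192.6, 239.7]), 0.85), (array([242.1, 264.3]), 0.82)], [(array([282.4, 407.8]), 0.97), (array([332.2, 321.4]), 0.91)]]
lift_left [[(array([211.7, 256.2]), 0.77), (array([271.6, 266.5]), 0.39)], [(array([316.6, 362.8]), 0.87)]]
lift_right [[(array([332.1, 272.8]), 0.8)], [(array([373.2, 248.1]), 0.56)]]
```

View pics/w7.png

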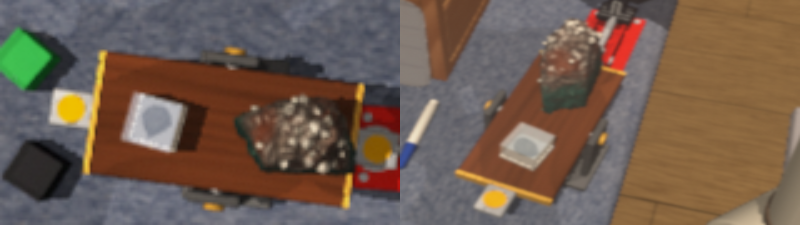

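The left disc dropped 18 mm to z = 0.117, so the board is level. The rock and box stand in place, and the pedal is held on its stop with 26 N.

```bash
python3 -c "
from h import *
print(workorder.job_done(), bot.read_state()['force'])"
```

```text
the job is handed in; nothing more can be done
the job is handed in; nothing more can be done
```

The job is handed in: the jack stands flat under the sagging right end's lift point, the plinth measured level, the rock and box are still standing on it, and the fingers are holding the pedal down on its stop with about 26 N.

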